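Trap the sprung lock plunger of a car seat runner

ROBOT

A 6-joint arm with a two-finger parallel gripper is mounted at the origin on the work surface. World frame = base frame: x ahead of the robot, y to its left, z up, the work surface at z = 0. Lengths are in m, angles in rad, forces in N, time in s.
With the tool pointing down it reaches from about 0.375 to 0.9 m from the base axis. Payload 3.1 kg.
Tool frame: the origin (TCP) lies midway between the tips of the shut fingers; the grasp point (between the pads) lies 19 mm behind it (pinch_z is the distance from the TCP to the grasp point, in m); y points along the fingers, z is the direction in which the jaws open and shut, and the axes are right-handed (so a half turn about y gives the same grasp; the last joint's range is limited). The gripper opens to 87 mm and grips with 3 to 60 N. Pads are 19 mm wide; open, the fingers measure 117 mm over their backs; the gripper's body (75 mm by 190 mm) begins 51 mm behind the grasp point.
Start: joints at [0.975, 0.527, 1.433, -0, 1.181, -0.178], TCP at [0.254, 0.571, 0.223] pointing down, gripper open.
Joint ranges: [-3.08, 3.08], [-0.75, 2.2], [0.22, 2.44], [-1.43, 4.57], [0, 2.65], [-2.85, 2.85]. Speed limits (rad/s): [2.79, 2.79, 3.14, 3.14, 3.14, 3.14].

INTERFACE

Orientations are given as a unit quaternion [x, y, z, w].
In Python, from rig import * gives the robot as it stands.
- The arm moves only by the tool drive_tool, never from a script. Its argument "plan" is a list of rows, each a list of 7 numbers: the shift along the tool's x, y, z in mm, then the turn, a rotation vector about the tool's x, y, z in degrees, then the finger opening in mm, from 0 to 87. A call has 1 to 10 rows; each row is the pose to reach, as a shift and turn from the pose commanded when the call began, along the tool's axes at that moment; what a row does not reach only later rows make up. A row lasts 1/10 s, in which the tool goes at most 50 mm and 8.59 degrees, less where a joint would pass 70% of its speed; a pose out of reach is approached as far as the arm can. A call with a gripper value outside its range is refused whole. The fingers move at their own pace and stop on an object; "newtons" is the grip in N (left out, the last holds). Time passes only in rows, so rows that repeat a pose let the fingers close. It gives the time, the measured TCP pose, the force and the opening at its end, in the units of the state.
- get_obs(): the state, without advancing time (a new reading comes with each control period).
- camera(name): name is "side" or "top"; returns the picture (384x512x3 uint8, blue, green, red); there is no depth.
- get_calibration(name): a dict with "fx", "fy", "cx", "cy" (pixels), "D" ([k1, k2, p1, p2, k3] as OpenCV has them; the pictures are not rectified), "origin" and "rotation" of the camera in the world. Camera axes: x right, y down, z forward; pixel columns grow to the right and rows downward; lengths in m; the calibration is good to about 2 mm. A picture is of the moment at which its call begins. get_calibration takes no time and is no camera call.
- hand_in(): hands the job in, once; it reports no verdict.
Trained networks look in the newest picture that a camera, given by its name, has taken for a name from the list of things; names that differ only in an ending like _2 or _b are one class to them, and where a whole thing is asked for, a point or a joint stands for the part that bears it (a point fixed in the world has none). Each returns a list of dicts, best first, with "conf" (0 to 1); they miss things now and then, are a little off and sometimes report something else, mostly with a low value. They report only what shows in the picture. A call takes as long as a camera call.
- spot_in(camera, target): "location" ([column, row] in pixels, amid what is visible of it).
- mark_of(camera, target): "location" ([column, row] in pixels: a listed point, or the origin of a listed thing).
The state is a dict: "time": time; "q": joint angles; "joint_velocities": joint speeds; "joint_torque": joint torques, N m; "position": TCP position; "tool_rot": TCP orientation; "ft_force": force on the tool from outside, world axes, zero at the start; "moment": the same for the moment, N m; "grip_width": finger opening in m.
Only numpy, scipy, OpenCV 4.12 (cv2) and the standard library are available. Lean on these libraries where they do the work, as an engineer would, in place of code of your own. Each camera call takes 0.05 s, during which the arm holds its last target. There are 200 camera calls.

TASK

Lock the seat runner's plunger down for dismantling: press the sprung plunger right down into its housing by its flat pad, and while holding it down slide the keeper along as far as it goes, so that the plunger stays trapped when you let go. Press by feel and gently, never with much more force than the spring and the sliding need, and leave the pry tool, tape roll and jar where they are.

Things in the scene. Friction and masses are not known exactly. Their poses are not given: they have to be found in the camera images.
- runner: car seat runner: black steel rail 360 x 46 mm, 28 mm high, screwed down, with the lock in its middle. Origin at the middle of the rail's underside, on the bench; x along the rail (the keeper slides towards +x to trap the plunger), z up. The force of the robot on the whole unit, lock included, must stay under 35 N
- housing (a point): fixed point on the runner at x = 0, y = 0, 34 mm above the bench, axes as the runner's: nominal floor of the black lock housing (104 mm along x, 72 along y, open on top), in a grey saddle (120 x 88 mm, top at 48 mm). Housing, plunger and keeper together stand up to 5 mm higher or lower than all heights told here (shims under them); this is not measured: find it by touch
- lock (a point): where to press: on top of the plunger's flat aluminium pad at rest, x = -12 mm, y = 0 of the runner, nominally 84 mm above the bench (truly 79 to 89). Fixed to the runner: does not follow plunger or shims. The pad is level, 74 mm long (runner x = -34 to +40 mm), 24 mm wide, and even fully down stands 4 mm over the keeper's plates, so shut fingers can press it and slide along it
- plunger (a joint): how far the plunger is pressed down, m: 0 at rest, 0.012 at its hard stop. Spring: 4 N at first, 12 N fully down. Its two steel wings (12 mm thick, runner x = -8 to 8 mm, out to y = +-24 mm, under the pad) block the keeper; from 0.009 on they lie under the keeper, which can pass over them. Trapped and let go, it springs back to about 0.009
- keeper (a joint): how far the steel keeper has slid to runner +x, m: starts at 0 to 0.003; the wings of a raised plunger stop it at 0.008; 0.020 is its end stop, plunger trapped. Own friction 1.5 N, stays where left. Two 4 mm plates beside the pad, joined by the bar (bar) over the pad; shut fingers on the pad at the bar's -x side, moved to +x, push the bar
- bar (a point): fixed point on the runner at x = 14 mm, y = 0, nominally 92 mm above the bench, axes as the runner's: where the keeper's bar lies when the keeper is at 0 (the point does not follow keeper or shims). Round steel bar 8 mm thick along y, its underside 4 mm over the pad at rest, 16 mm when the pad is fully down, on two uprights at y = +-30 mm (54 mm apart inside)
- pry: loose red plastic pry tool, 182 x 30 mm, 6 mm thick, lying near the runner; origin at the middle of its underside's shank; leave alone
- tape: loose roll of grey tape, 80 mm across and 40 mm high, standing near the runner; origin at the centre of its underside; leave alone
- jar: loose amber jar with a black cap, 54 mm across and 70 mm high; origin at the centre of its underside; leave alone

How it is judged:
By the outcome, as a careful person would: the job done as asked, in the order asked, and still so for the second after the job is handed in, with the robot touching nothing.
It also fails if it takes over 64 s, if anything falls off the work surface, if the arm or the gripper's body presses on something with over 40 N, if the wrist force passes 120 N, or if a joint passes its speed limit or range.

## Working session

There is one attempt and no reset: what is moved stays moved. The work goes in short steps, Python scripts to look and compute and a tool call to move; the robot and the scene stay as the last step left them, time stands still between calls to the robot, and variables do not carry over. Pictures are saved under pics/ and viewed, about 8 in all and at most 12, crops included, and the job is handed in when it is done.

Besides the shell and the picture viewer there is one more tool, called after "Emit:" in YAML: its name, and indented under it one key for each argument. drive_tool: Moves the arm, as the interface text tells. Its arguments: {"type":"object","properties":{"plan":{"type":"array","items":{"type":"array","items":{"type":"number"}}},"newtons":{"type":"number"}},"required":["plan"]}

```bash
mkdir -p pics
cat > h.py <<'E'
from rig import *
import numpy as np, cv2
from scipy.spatial.transform import Rotation as R
def ray(cam,px):
    c=get_calibration(cam);K=np.array([[c["fx"],0,c["cx"]],[0,c["fy"],c["cy"]],[0,0,1]])
    u=cv2.undistortPoints(np.array([[px]],float),K,np.array(c["D"],float))[0,0]
    return np.array(c["origin"]),np.array(c["rotation"])@np.array([u[0],u[1],1.])
def atz(cam,px,z):
    o,d=ray(cam,px);return o+d*(z-o[2])/d[2]
def proj(cam,P):
    c=get_calibration(cam);K=np.array([[c["fx"],0,c["cx"]],[0,c["fy"],c["cy"]],[0,0,1]])
    Rm=np.array(c["rotation"]).T
    return cv2.projectPoints(np.atleast_2d(P).astype(float),cv2.Rodrigues(Rm)[0],-Rm@np.array(c["origin"]),K,np.array(c["D"],float))[0][:,0]
E
python3 - <<'E'
from h import *
for c in ("side","top"):
    cv2.imwrite(f"pics/{c}1.png",camera(c))
    print(c,get_calibration(c)["origin"])
    for n,z in (("runner",0),("housing",.034),("lock",.084),("bar",.092),("pry",0),("tape",0),("jar",0)):
        for m in mark_of(c,n)[:2]: print(c,n,np.round(m["location"],1),round(m["conf"],2),np.round(atz(c,m["location"],z),4))
o=get_obs();print(o["position"],o["tool_rot"],o["ft_force"],o["time"],R.from_quat(o["tool_rot"]).as_matrix().round(3))
E
```

```text
side [ 0.3791359  -0.51658235  0.45068527]Traceback (most recent call last):
  File "<stdin>", line 6, in <module>
  File "h.py", line 9, in atz
    o,d=ray(cam,px);return o+d*(z-o[2])/d[2]
        ~~~^^^^^^^^
  File "h.py", line 7, in ray
    return np.array(c["origin"]),np.array(c["rotation"])@np.array([u[0],u[1],1.])
                                 ~~~~~~~~~~~~~~~~~~~~~~~^~~~~~~~~~~~~~~~~~~~~~~~~
ValueError: matmul: Input operand 1 has a mismatch in its core dimension 0, with gufunc signature (n?,k),(k,m?)->(n?,m?) (size 3 is different from 4)
```

View pics/side1.png

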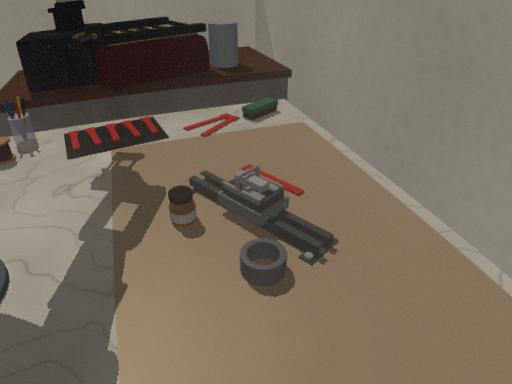

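The side view shows the runner from about (195,185) to (330,240), with the lock near (255,190). The jar is at (182,205), the tape at (263,262) and the pry tool at (272,180). The camera rotation is a quaternion, so I'm fixing the helper.

```bash
sed -i 's/np.array(c\["rotation"\])/R.from_quat(c["rotation"]).as_matrix()/' h.py
python3 - <<'E'
from h import *
for c in ("side","top"):
    cv2.imwrite(f"pics/{c}1.png",camera(c))
    print(c,get_calibration(c)["origin"])
    for n,z in (("runner",0),("housing",.034),("lock",.084),("bar",.092),("pry",0),("tape",0),("jar",0)):
        for m in mark_of(c,n)[:2]: print(c,n,np.round(m["location"],1),round(m["conf"],2),np.round(atz(c,m["location"],z),4))
o=get_obs();print(o["position"],o["tool_rot"],o["ft_force"],o["time"],R.from_quat(o["tool_rot"]).as_matrix().round(3))
E
```

```text
side [ 0.3791359  -0.51658235  0.45068527]
side runner [249.9 212.9] 0.82 [0.5744 0.0687 0.    ]
side housing [248.7 200.8] 0.62 [0.571  0.0656 0.034 ]
side lock [256.5 181.2] 0.62 [0.5847 0.0562 0.084 ]
side bar [245.8 174.6] 0.58 [0.5686 0.075  0.092 ]
side pry [276.5 181.2] 0.87 [0.6778 0.1712 0.    ]
side tape [261.1 269. ] 0.89 [ 0.5394 -0.0955  0.    ]
side jar [184.9 219. ] 0.98 [0.4387 0.093  0.    ]
top [0.38451087 0.01761792 0.85400769]
top runner [218.3 171.5] 0.86 [0.5784 0.0722 0.    ]
top housing [219.1 170.5] 0.62 [0.5729 0.0684 0.034 ]
top housing [212.6 233.8] 0.5 [0.4342 0.0795 0.034 ]
top lock [222.9 161.5] 0.79 [0.5807 0.0578 0.084 ]
top lock [211.9 164.7] 0.63 [0.5736 0.0803 0.084 ]
top bar [213.2 162.5] 0.55 [0.5763 0.0771 0.092 ]
top bar [222.4 160.5] 0.3 [0.5807 0.0584 0.092 ]
top pry [176.2 132.5] 0.79 [0.6699 0.1712 0.    ]
top tape [296.1 186.4] 0.68 [ 0.5452 -0.1063  0.    ]
top jar [207.7 236.1] 0.79 [0.4311 0.0928 0.    ]
[0.25358343 0.57123073 0.22259304] [-0.69170631  0.1466343  -0.14666938  0.69175781] [-0.19214129  0.30801269  0.13183968] 0.9 [[ 0.914  0.     0.406]
 [-0.406  0.     0.914]
 [ 0.    -1.     0.   ]]
```

View pics/top1.png

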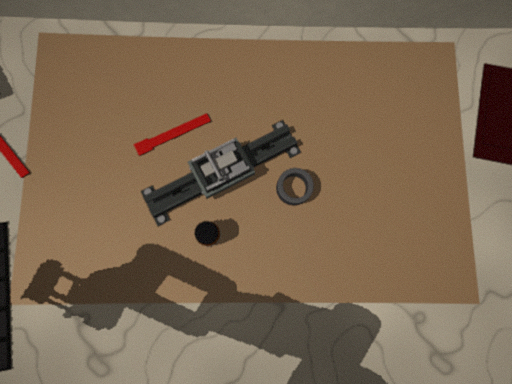

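Run:
```python
from h import *
t=camera("top");s=camera("side")
# rail ends: dark mask
a=cv2.resize(t[110:230,135:305],None,fx=4.5,fy=4.5,interpolation=cv2.INTER_CUBIC)
cv2.imwrite("pics/c1.png",a)
b=cv2.resize(s[155:260,180:340],None,fx=5,fy=5,interpolation=cv2.INTER_CUBIC)
cv2.imwrite("pics/c2.png",b)
```

```text
(no output)
```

View pics/c1.png

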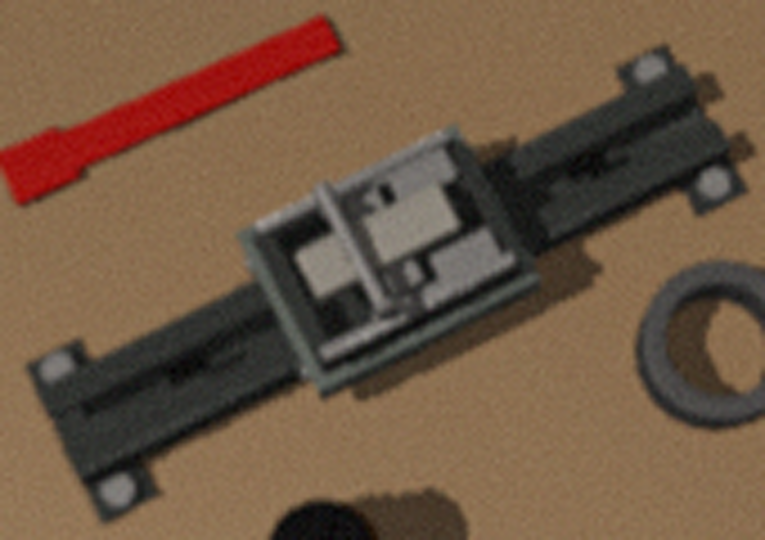

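View pics/c2.png

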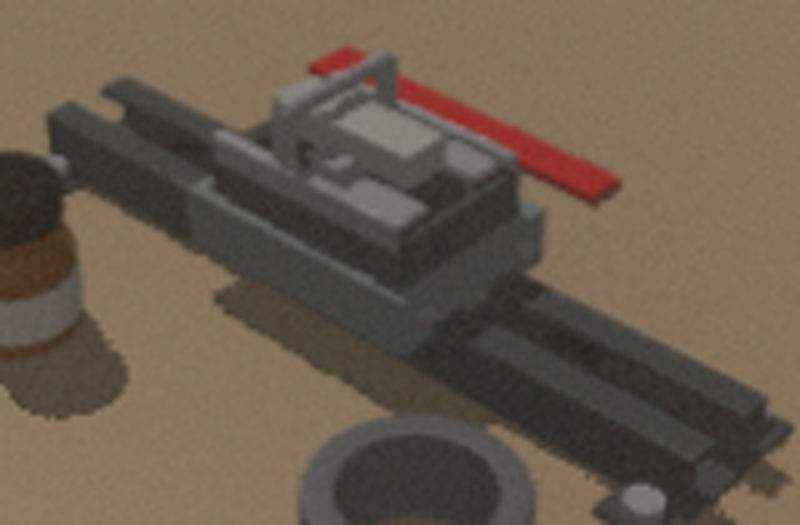

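```bash
cat > rel.py <<'E'
from h import *
f=lambda p:np.array(p)/4.5+[135,110]
P=[atz("top",f(p),.006)[:2] for p in ((55,365),(118,490),(650,68),(713,182))]
d=(P[0]+P[1]-P[2]-P[3])/2; yaw=np.arctan2(d[1],d[0]); ex=d/np.linalg.norm(d); ey=np.array([-ex[1],ex[0]])
C=np.array([.5758,.0692])
def rep():
    o=get_obs();T=R.from_quat(o["tool_rot"]).as_matrix();p=np.array(o["position"])
    r=p[:2]-C
    print("t",o["time"],"pos",p.round(4),"runner xy mm",(1e3*r@ex).round(1),(1e3*r@ey).round(1),"z",(1e3*p[2]).round(1),"F",np.round(o["ft_force"],2),"w",o["grip_width"],"Fx",np.dot(o["ft_force"][:2],ex).round(2))
    return o,T,p
E
python3 - <<'E'
from rel import *
print(np.degrees(yaw),np.linalg.norm(d),np.mean(P,0),C+ex*-.012,C+ex*.014)
o,T,p=rep()
tgt=np.r_[C-.013*ex,.150]
print("shift",(1e3*T.T@(tgt-p)).round(1))
Td=np.column_stack([np.r_[-ex,0],[0,0,-1],np.r_[-ey,0]]);print(np.degrees(R.from_matrix(T.T@Td).as_rotvec()), np.linalg.det(Td))
E
```

```text
118.30133695698652 0.3371051844540572 [0.57925459 0.06374915] [0.58148931 0.0586344 ] [0.56916248 0.08152653]
t 1.0 pos [0.2535 0.5713 0.2226] runner xy mm 594.8 45.7 z 222.6 F [-0.24  0.54  0.84] w 0.08686546968449134 Fx 0.59
shift [ 508.5   72.6 -336.1]
[-1.11505759e-03  3.77611874e+01 -5.26458524e-04] 1.0
```

Emit:
drive_tool:
  plan:
    - [42, 0, -28, 0, 3, 0, 0]
    - [84, 0, -56, 0, 6, 0, 0]
    - [126, 0, -84, 0, 9, 0, 0]
    - [168, 0, -112, 0, 12, 0, 0]
    - [210, 0, -140, 0, 15, 0, 0]
    - [252, 0, -168, 0, 18, 0, 0]
    - [294, 0, -196, 0, 22, 0, 0]
    - [336, 0, -224, 0, 26, 0, 0]
    - [378, 0, -250, 0, 30, 0, 0]
    - [420, 0, -278, 0, 33, 0, 0]
  newtons: 20

```text
time: 2.0
position: [0.5238, 0.148, 0.2228]
tool_rot: [-0.621, 0.338, -0.338, 0.621]
ft_force: [1.3, 0.1, 0.2]
grip_width: 0.015
```

```bash
cat > go.py <<'E'
from rel import *
import sys
o,T,p=rep()
a=[float(v) for v in sys.argv[1:]]
tgt=np.r_[C+a[0]/1e3*ex+a[1]/1e3*ey,a[2]/1e3]
Td=np.column_stack([np.r_[-ex,0],[0,0,-1],np.r_[-ey,0]])
print("shift",(1e3*T.T@(tgt-p)).round(1),"turn",np.degrees(R.from_matrix(T.T@Td).as_rotvec()).round(2))
E
python3 go.py -13 0 130
```

```text
t 2.0 pos [0.5238 0.148  0.2228] runner xy mm 94.1 8.4 z 222.8 F [1.25 0.12 0.25] w 0.014973362590665604 Fx -0.49
shift [107.4  92.9  -0.3] turn [-0.05  4.61  0.01]
```

Emit:
drive_tool:
  plan:
    - [34, 25, 0, 0, 2, 0, 0]
    - [68, 50, 0, 0, 4, 0, 0]
    - [90, 75, 0, 0, 4.7, 0, 0]
    - [98, 85, 0, 0, 4.7, 0, 0]
    - [98, 85, 0, 0, 4.7, 0, 0]
    - [98, 85, 0, 0, 4.7, 0, 0]

```text
time: 2.6
position: [0.5758, 0.0686, 0.1381]
tool_rot: [-0.607, 0.362, -0.362, 0.607]
ft_force: [-0.1, -0.5, 0.2]
grip_width: 0.0003
```

```bash
python3 go.py -13 0 105
python3 - <<'E'
from h import *
a=cv2.resize(camera("top")[120:210,170:280],None,fx=5,fy=5,interpolation=cv2.INTER_CUBIC)
b=cv2.resize(camera("side")[130:230,190:320],None,fx=4.5,fy=4.5,interpolation=cv2.INTER_CUBIC)
h=np.zeros((450,1140,3),np.uint8);h[:450,:550]=a;h[:450,555:1140]=b
cv2.imwrite("pics/d1.png",cv2.resize(h,None,fx=.7,fy=.7))
E
```

```text
t 2.6 pos [0.5758 0.0686 0.1381] runner xy mm -0.5 0.3 z 138.1 F [-0.14 -0.51  0.19] w 0.0003485821266536892 Fx -0.38
shift [12.5 33.1  0.3] turn [-0.    0.1  -0.03]
```

View pics/d1.png

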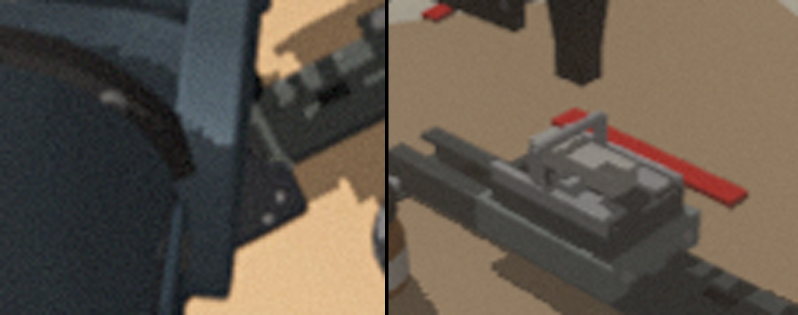

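Emit:
drive_tool:
  plan:
    - [6, 8, 0, 0, 0, 0, 0]
    - [12.5, 20, 0, 0, 0, 0, 0]
    - [12.5, 33, 0, 0, 0, 0, 0]
    - [12.5, 33, 0, 0, 0, 0, 0]
    - [12.5, 33, 0, 0, 0, 0, 0]

```text
time: 3.2
position: [0.5813, 0.0568, 0.1036]
tool_rot: [0.608, -0.363, 0.362, -0.607]
ft_force: [0.0, -0.1, -0.5]
grip_width: 0.0005
```

```bash
python3 go.py -13 0 90
python3 - <<'E'
from h import *
b=cv2.resize(camera("side")[140:220,200:310],None,fx=7,fy=7,interpolation=cv2.INTER_CUBIC)
from rel import *
for z,col in ((.105,(0,0,255)),(.084,(0,255,0))):
  q=[np.r_[C+x*ex+y*ey,z] for x,y in ((-.034,-.012),(.04,-.012),(.04,.012),(-.034,.012))]
  if z>.1:q=[np.r_[C+x*ex+y*ey,z] for x,y in ((-.0225,-.015),(-.0035,-.015),(-.0035,.015),(-.0225,.015))]
  cv2.polylines(b,[((proj("side",np.array(q))-[200,140])*7+3).astype(int)],True,col,1)
cv2.imwrite("pics/d2.png",b)
E
```

```text
t 3.2 pos [0.5813 0.0568 0.1036] runner xy mm -13.6 1.0 z 103.6 F [ 0.03 -0.15 -0.55] w 0.000517393702945593 Fx -0.14
shift [-0.5 13.6  1. ] turn [ 0.1   0.05 -0.08]
```

View pics/d2.png

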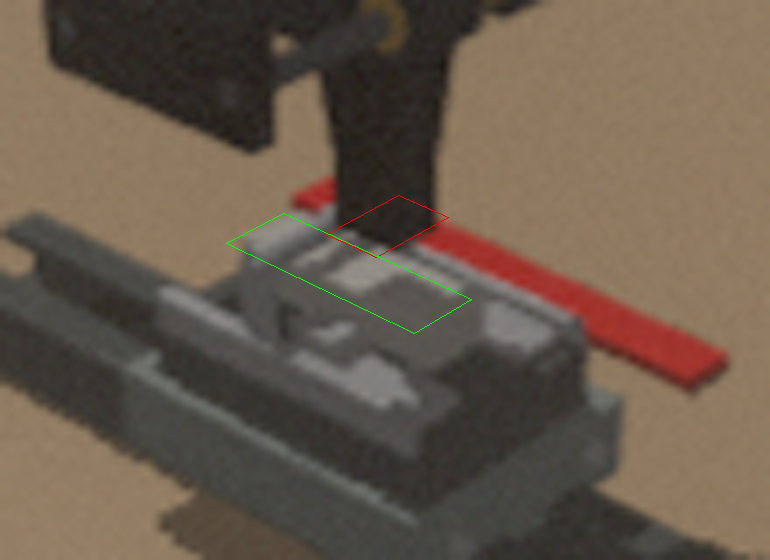

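Emit:
drive_tool:
  plan:
    - [0, 5, 0.5, 0, 0, 0, 0]
    - [0, 10, 1, 0, 0, 0, 0]
    - [0, 13, 1, 0, 0, 0, 0]
    - [0, 13, 1, 0, 0, 0, 0]

```text
time: 3.65
position: [0.5825, 0.0573, 0.091]
tool_rot: [0.607, -0.363, 0.362, -0.607]
ft_force: [-0.4, -0.5, -0.1]
grip_width: 0.0003
```

Emit:
drive_tool:
  plan:
    - [0, 1, 0, 0, 0, 0, 0]
    - [0, 2, 0, 0, 0, 0, 0]
    - [0, 2, 0, 0, 0, 0, 0]
    - [0, 2, 0, 0, 0, 0, 0]

```text
time: 4.05
position: [0.583, 0.0572, 0.0896]
tool_rot: [-0.607, 0.362, -0.362, 0.607]
ft_force: [-0.8, -0.2, -0.2]
grip_width: 0.0005
```

Emit:
drive_tool:
  plan:
    - [0, 1, 0, 0, 0, 0, 0]
    - [0, 2, 0, 0, 0, 0, 0]
    - [0, 2, 0, 0, 0, 0, 0]
    - [0, 2, 0, 0, 0, 0, 0]

```text
time: 4.45
position: [0.583, 0.0572, 0.0878]
tool_rot: [-0.607, 0.362, -0.362, 0.607]
ft_force: [-1.1, 0.3, 2.0]
grip_width: 0.0003
```

Emit:
drive_tool:
  plan:
    - [0, 1, 0, 0, 0, 0, 0]
    - [0, 2, 0, 0, 0, 0, 0]
    - [0, 2, 0, 0, 0, 0, 0]
    - [0, 2, 0, 0, 0, 0, 0]

```text
time: 4.85
position: [0.5831, 0.0572, 0.0857]
tool_rot: [-0.607, 0.362, -0.362, 0.607]
ft_force: [-1.2, 0.1, 3.5]
grip_width: 0.0003
```

Emit:
drive_tool:
  plan:
    - [0, 1, 0, 0, 0, 0, 0]
    - [0, 2, 0, 0, 0, 0, 0]
    - [0, 2, 0, 0, 0, 0, 0]

```text
time: 5.15
position: [0.5831, 0.0572, 0.0836]
tool_rot: [-0.607, 0.362, -0.362, 0.607]
ft_force: [-1.0, -0.4, 5.1]
grip_width: 0.0005
```

Emit:
drive_tool:
  plan:
    - [0, 1, 0, 0, 0, 0, 0]
    - [0, 2, 0, 0, 0, 0, 0]
    - [0, 2, 0, 0, 0, 0, 0]

```text
time: 5.45
position: [0.583, 0.0572, 0.0818]
tool_rot: [-0.607, 0.362, -0.362, 0.607]
ft_force: [-0.9, 0.2, 6.8]
grip_width: 0.0003
```

Emit:
drive_tool:
  plan:
    - [0, 1, 0, 0, 0, 0, 0]
    - [0, 2, 0, 0, 0, 0, 0]
    - [0, 2, 0, 0, 0, 0, 0]

```text
time: 5.75
position: [0.5831, 0.0572, 0.08]
tool_rot: [-0.607, 0.362, -0.362, 0.607]
ft_force: [-1.2, -0.6, 7.5]
grip_width: 0.0007
```

Emit:
drive_tool:
  plan:
    - [0, 1, 0, 0, 0, 0, 0]
    - [0, 2, 0, 0, 0, 0, 0]
    - [0, 2, 0, 0, 0, 0, 0]

```text
time: 6.05
position: [0.5831, 0.0572, 0.0782]
tool_rot: [-0.607, 0.362, -0.362, 0.607]
ft_force: [-2.8, -0.1, 9.1]
grip_width: 0.0005
```

Emit:
drive_tool:
  plan:
    - [0, 1, 0, 0, 0, 0, 0]
    - [0, 1, 0, 0, 0, 0, 0]
    - [0, 1, 0, 0, 0, 0, 0]

```text
time: 6.35
position: [0.5831, 0.0572, 0.0774]
tool_rot: [-0.607, 0.362, -0.362, 0.607]
ft_force: [-2.4, -0.1, 9.7]
grip_width: 0.0005
```

Emit:
drive_tool:
  plan:
    - [0, 1, 0, 0, 0, 0, 0]
    - [0, 1, 0, 0, 0, 0, 0]
    - [0, 1, 0, 0, 0, 0, 0]

```text
time: 6.65
position: [0.5831, 0.0572, 0.0764]
tool_rot: [-0.607, 0.362, -0.362, 0.607]
ft_force: [-2.2, -0.2, 9.2]
grip_width: 0.0004
```

Emit:
drive_tool:
  plan:
    - [0, 0.7, 0, 0, 0, 0, 0]
    - [0, 0.7, 0, 0, 0, 0, 0]
    - [0, 0.7, 0, 0, 0, 0, 0]

```text
time: 6.95
position: [0.5831, 0.0571, 0.0759]
tool_rot: [-0.607, 0.362, -0.362, 0.607]
ft_force: [-1.6, -0.5, 9.7]
grip_width: 0.0005
```

Emit:
drive_tool:
  plan:
    - [0, 0.7, 0, 0, 0, 0, 0]
    - [0, 0.7, 0, 0, 0, 0, 0]
    - [0, 0.7, 0, 0, 0, 0, 0]

```text
time: 7.25
position: [0.5831, 0.0572, 0.0758]
tool_rot: [-0.607, 0.362, -0.362, 0.607]
ft_force: [-2.6, 0.7, 14.3]
grip_width: 0.0002
```

Emit:
drive_tool:
  plan:
    - [-2, -0.1, 0, 0, 0, 0, 0]
    - [-4, -0.1, 0, 0, 0, 0, 0]
    - [-6, -0.1, 0, 0, 0, 0, 0]
    - [-8, -0.1, 0, 0, 0, 0, 0]

```text
time: 7.65
position: [0.5827, 0.0618, 0.0761]
tool_rot: [-0.607, 0.359, -0.365, 0.608]
ft_force: [1.6, -5.7, 10.0]
grip_width: 0.0004
```

```bash
python3 go.py 10 0 76
```

```text
t 7.65 pos [0.5827 0.0618 0.0761] runner xy mm -9.8 -2.6 z 76.1 F [ 1.61 -5.66  9.96] w 0.00040454282545333245 Fx -5.75
shift [-19.8  -0.   -2.5] turn [-0.29  0.13  0.42]
```

Emit:
drive_tool:
  plan:
    - [-2, 0.2, -0.7, 0, 0, 0, 0]
    - [-4, 0.2, -1.5, 0, 0, 0, 0]
    - [-6, 0.2, -1.5, 0, 0, 0, 0]
    - [-6, 0.2, -1.5, 0, 0, 0, 0]

```text
time: 8.05
position: [0.5804, 0.0664, 0.0764]
tool_rot: [-0.607, 0.357, -0.366, 0.608]
ft_force: [3.0, -5.9, 9.3]
grip_width: 0.0003
```

```bash
python3 go.py 10 0 76
```

```text
t 8.05 pos [0.5804 0.0664 0.0764] runner xy mm -4.7 -2.7 z 76.4 F [ 3.03 -5.9   9.33] w 0.00033437773783617363 Fx -6.63
shift [-14.7   0.2  -2.7] turn [-0.5   0.13  0.53]
```

Emit:
drive_tool:
  plan:
    - [-2, 0.4, 0, 0, 0, 0, 0]
    - [-4, 0.5, 0, 0, 0, 0, 0]
    - [-6, 0.6, 0, 0, 0, 0, 0]
    - [-6, 0.6, 0, 0, 0, 0, 0]

```text
time: 8.45
position: [0.5779, 0.0715, 0.076]
tool_rot: [-0.606, 0.357, -0.367, 0.608]
ft_force: [3.3, -7.6, 9.9]
grip_width: 0.0009
```

```bash
python3 go.py 10 0 76
```

```text
t 8.45 pos [0.5779 0.0715 0.076 ] runner xy mm 1.0 -2.9 z 76.0 F [ 3.3  -7.59  9.94] w 0.0009270601855625768 Fx -8.24
shift [-9.  -0.1 -2.9] turn [-0.52  0.13  0.56]
```

Emit:
drive_tool:
  plan:
    - [-2, 0.1, -0.3, 0, 0, 0, 0]
    - [-4, 0.2, -0.6, 0, 0, 0, 0]
    - [-6, 0.3, -1, 0, 0, 0, 0]
    - [-6, 0.3, -1, 0, 0, 0, 0]

```text
time: 8.85
position: [0.5751, 0.0765, 0.076]
tool_rot: [-0.606, 0.357, -0.367, 0.609]
ft_force: [5.0, -6.6, 11.1]
grip_width: 0.0005
```

```bash
python3 go.py 10 0 76
```

```text
t 8.85 pos [0.5751 0.0765 0.076 ] runner xy mm 6.7 -2.8 z 76.0 F [ 4.96 -6.61 11.08] w 0.0005210151204426148 Fx -8.17
shift [-3.3 -0.1 -2.8] turn [-0.64  0.12  0.6 ]
```

Emit:
drive_tool:
  plan:
    - [-2, 0.1, 0, 0, 0, 0, 0]
    - [-4, 0.1, 0, 0, 0, 0, 0]
    - [-6, 0.1, 0, 0, 0, 0, 0]
    - [-6, 0.1, 0, 0, 0, 0, 0]

```text
time: 9.25
position: [0.5722, 0.0818, 0.0759]
tool_rot: [-0.606, 0.357, -0.367, 0.609]
ft_force: [3.8, -5.9, 11.1]
grip_width: 0.0004
```

Emit:
drive_tool:
  plan:
    - [-2, 0.1, 0, 0, 0, 0, 0]
    - [-4, 0.1, 0, 0, 0, 0, 0]
    - [-5, 0.1, 0, 0, 0, 0, 0]
    - [-5, 0.1, 0, 0, 0, 0, 0]

```text
time: 9.65
position: [0.5721, 0.0825, 0.076]
tool_rot: [-0.607, 0.354, -0.369, 0.608]
ft_force: [7.0, -17.6, 9.9]
grip_width: 0.0006
```

```bash
python3 go.py 20.5 0 76
```

```text
t 9.65 pos [0.5721 0.0825 0.076 ] runner xy mm 13.5 -3.0 z 76.0 F [  6.96 -17.64   9.86] w 0.0005763028887742277 Fx -18.83
shift [-7.1 -0.2 -3. ] turn [-0.67  0.26  0.99]
```

Emit:
drive_tool:
  plan:
    - [2, 0, 0, 0, 0, 0, 0]
    - [3, 0, 0, 0, 0, 0, 0]
    - [3, 0, 0, 0, 0, 0, 0]

```text
time: 9.95
position: [0.5721, 0.0822, 0.0759]
tool_rot: [-0.606, 0.356, -0.368, 0.609]
ft_force: [4.5, -9.7, 11.1]
grip_width: 0.0004
```

```bash
python3 go.py 20.5 0 76;  python3 - <<'E'
from h import *
im=camera("side")
b=cv2.resize(im[140:220,200:310],None,fx=7,fy=7,interpolation=cv2.INTER_CUBIC)
cv2.imwrite("pics/d3.png",b)
E
```

```text
t 9.95 pos [0.5721 0.0822 0.0759] runner xy mm 13.2 -2.9 z 75.9 F [ 4.49 -9.69 11.09] w 0.0004380799074816665 Fx -10.66
shift [-7.3 -0.2 -2.9] turn [-0.66  0.12  0.7 ]
```

View pics/d3.png

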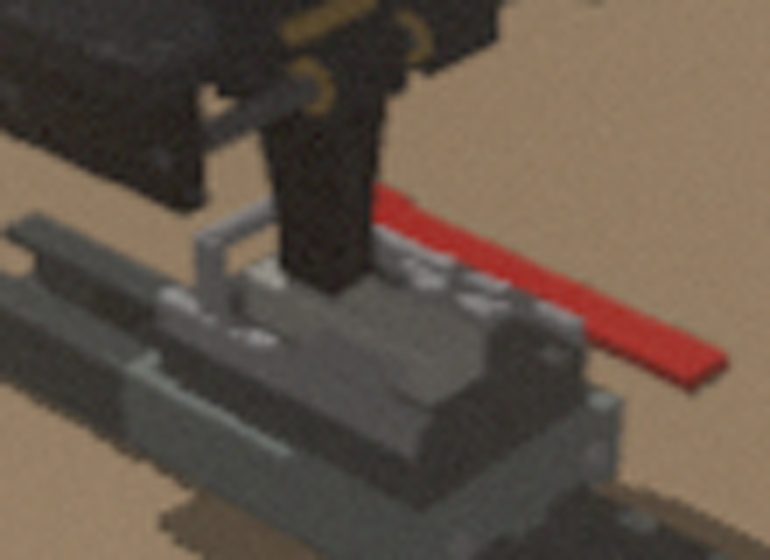

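Emit:
drive_tool:
  plan:
    - [2, 0, 0, 0, 0, 0, 0]
    - [4, 0, 0, 0, 0, 0, 0]
    - [6, 0, 0, 0, 0, 0, 0]
    - [6, 0, 0, 0, 0, 0, 0]
    - [6, 0, 0, 0, 0, 0, 0]

```text
time: 10.5
position: [0.5721, 0.0818, 0.0757]
tool_rot: [-0.604, 0.36, -0.366, 0.61]
ft_force: [1.6, 4.7, 15.4]
grip_width: 0.0004
```

Emit:
drive_tool:
  plan:
    - [0, -1, 0, 0, 0, 0, 0]
    - [1, -2, 0, 0, 0, 0, 0]
    - [2, -3, 0, 0, 0, 0, 0]
    - [3, -4, 0, 0, 0, 0, 0]
    - [4, -5, 0, 0, 0, 0, 0]
    - [4, -5, 0, 0, 0, 0, 0]

```text
time: 11.1
position: [0.5709, 0.0781, 0.0788]
tool_rot: [-0.606, 0.362, -0.363, 0.608]
ft_force: [-0.0, 3.9, 8.2]
grip_width: 0.0002
```

```bash
python3 go.py 20.5 0 76
```

```text
t 11.1 pos [0.5709 0.0781 0.0788] runner xy mm 10.1 0.1 z 78.8 F [-0.05  3.91  8.18] w 0.00020819943538274183 Fx 3.47
shift [-10.4   2.8   0.1] turn [-0.23  0.02  0.03]
```

Emit:
drive_tool:
  plan:
    - [0, -1, 0, 0, 0, 0, 0]
    - [0, -2, 0, 0, 0, 0, 0]
    - [0, -3, 0, 0, 0, 0, 0]
    - [0, -3, 0, 0, 0, 0, 0]

```text
time: 11.5
position: [0.5689, 0.0769, 0.0805]
tool_rot: [0.607, -0.363, 0.362, -0.607]
ft_force: [-0.2, -0.3, 0.1]
grip_width: 0.0004
```

```bash
python3 go.py 10 0 150
```

```text
t 11.5 pos [0.5689 0.0769 0.0805] runner xy mm 10.1 2.4 z 80.5 F [-0.15 -0.27  0.06] w 0.0004068806938352231 Fx -0.16
shift [  0.1 -69.5   2.4] turn [ 0.06  0.05 -0.03]
```

Emit:
drive_tool:
  plan:
    - [3, -3, 0, 0, 0, 0, 0]
    - [5, -15, 0, 0, 0, 0, 0]
    - [5, -40, 0, 0, 0, 0, 0]
    - [5, -80, 0, 0, 0, 0, 0]
    - [35, -120, 0, 0, 0, 0, 0]
    - [75, -130, 0, 0, 0, 0, 0]
    - [115, -130, 0, 0, 0, 0, 0]
    - [155, -130, 0, 0, 0, 0, 0]
    - [190, -130, 0, 0, 0, 0, 0]
    - [190, -130, 0, 0, 0, 0, 0]

```text
time: 12.5
position: [0.6621, -0.0954, 0.2121]
tool_rot: [0.607, -0.362, 0.366, -0.606]
ft_force: [0.3, 0.3, 0.1]
grip_width: 0.0002
```

Run:
```python
from h import *
a=cv2.resize(camera("top")[110:250,135:305],None,fx=3,fy=3,interpolation=cv2.INTER_CUBIC)
b=cv2.resize(camera("side")[150:290,160:310],None,fx=3,fy=3,interpolation=cv2.INTER_CUBIC)
h=np.hstack([a,b]);cv2.imwrite("pics/e1.png",cv2.resize(h,None,fx=.83,fy=.83));print(h.shape)
for c in ("side","top"):
    for n in ("pry","tape","jar"):
        for m in mark_of(c,n)[:1]: print(c,n,np.round(m["location"],1),round(m["conf"],2))
```

```text
(420, 960, 3)
side pry [276.6 185.5] 0.76
side tape [261.6 268.1] 0.55
side jar [181.7 218.2] 0.68
top pry [179.3 132.2] 0.59
```

View pics/e1.png

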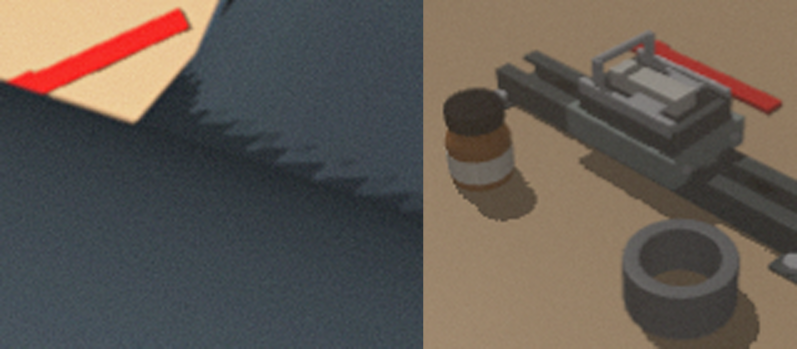

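```bash
python3 -c "
from rig import *
print(hand_in())"
```

```text
the job is handed in; nothing more can be done
None
```

The plunger is trapped: I pressed it down to its hard stop, slid the keeper to its end stop while holding it there, then let go and handed in.

- **Pressing:** shut fingers met the pad at about 88 mm and reached the stop at about 76 mm, the full 12 mm of travel. The vertical force was about 14 N at the stop and peaked at about 15 N while backing off.
- **Sliding:** the push along the rail was mostly 6–8 N. It rose to about 19 N for a moment when the keeper hit its stop, more than the sliding needed. I backed off at once.
- **End stop or wings:** by my first estimate of the runner's position, the stop came about 7 mm short of the expected 20 mm. The side picture showed the bar had moved about 20 mm, and the rail's screws put the runner's middle about 6.5 mm from that estimate. So I took it as the end stop and not the wings.
- **After letting go:** the contact force fell to zero with the fingertips at 80.5 mm, well below the pad's rest height of about 88 mm, so the plunger stayed down. The last side picture, with the robot clear, shows the pad low and the bar still where I pushed it.
- **Other things:** the jar, tape and pry tool looked unmoved in the side picture. The arm hid most of the top view, so it could only confirm the pry tool. The networks' positions before and after agreed to within about 4 pixels.

The job took about 13 s of the 64 s allowed.

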